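# Open a bayonet cap of unknown hand

## Task

Take the white cap off its flask in the wooden rack. It is a quarter-turn bayonet cap and nobody noted which way it opens: try one way and, if it is stopped at once, the other; still without lifting, turn it the way that goes until it stops (about 80 degrees), then lift it straight out. Finish while still holding the white cap upright in the gripper, its underside at least 8 cm above the flasks' mouths; leave the black cap, its flask and the small things around alone.

Things in the scene. Friction and masses are not known exactly. Their poses are not given: they have to be found in the camera images.
- rack: Light wooden rack, 90 x 260 mm, 50 mm high, screwed to the bench. Two amber flasks are fixed in it, 75 mm either side of its middle along its own y. Origin: centre of its underside, on the bench; z up. The flasks' grey necks, 40 mm diameter, end at the mouths 105 mm above the bench; the shoulders, 68 mm wide, lie below 84 mm.
- cap_white: The cap to take off, on either of the two flasks: white ribbed round knob, 44 mm diameter, 30 mm high, about 60 g, with a red index line on its top. Origin: centre of its flat underside, which lies on the flask's mouth when closed; z up, x along the index line. Closed, its x lies within 0.08 rad of the rack's x. Below, hidden in the neck, a pin reaches 21 mm down with a 30 mm crossbar.
- cap_white_top (a point): Centre of the white cap's top. From closed the cap turns easily by about 1.4 rad in one direction and only about 0.17 rad in the other, each to a firm stop that gives some 0.1 rad if forced; which is the long way differs from case to case, unseen. It lifts only from about 1.1 rad to the far stop (elsewhere it catches after 2 mm), and is clear after a straight lift of 22 mm.
- cap_black: The other flask's cap, black with a yellow index line, to be left alone. Same size and axes as the white one.
- dropper_bottle: Bystander: amber dropper bottle, 32 mm diameter, 98 mm high, beside the rack. Origin: centre of its underside.
- votive_glass: Bystander: clear glass, 65 mm diameter, 66 mm high, behind the rack. Origin: centre of its underside.
- tape_roll: Bystander: roll of masking tape lying flat, 98 mm diameter, 25 mm high, in front of the rack. Origin: centre of its underside.
- tin_small: Bystander: small black tin, 51 mm diameter, 30 mm high, in front of the rack. Origin: centre of its underside.
Not all that is in view belongs to the job. What is shaped like the cap_white but green or turquoise is not meant.

How it is judged:
On the way:
1. the white cap has been turned at least 0.8 rad from the rack's x while still down on its flask (within 4 mm) (angle between the x axis of cap_white and the x axis of rack, either way round above 0.8 rad and z of cap_white in the frame of rack below 0.109 m and angle between cap_white's own z axis and vertical below 0.15 rad), for 0.1 s.
At the end, for the whole second after the job is handed in: The white cap is held still in the fingers, upright within 20 degrees, its underside at least 75 mm above the mouths and touching nothing of the rack; the black cap has moved less than 10 mm and its index line is still within 0.5 rad of the rack's x; the four bystanders have moved less than 20 mm (z of cap_white in the frame of rack above 0.18 m and angle between cap_white's own z axis and vertical below 0.35 rad and contact force between cap_white and the fingers above 1 N and contact force between cap_white and rack below 0.1 N and linear speed of cap_white below 0.05 m/s and distance of cap_black from where it was at the start of the episode below 0.01 m and angle between the x axis of cap_black and the x axis of rack, either way round below 0.5 rad and distance of each of dropper_bottle, votive_glass, tape_roll, tin_small from where it was at the start of the episode below 0.02 m); the arm keeps its last pose, push and grip.
It fails at once if the black cap is moved 10 mm or turned 0.5 rad (not (distance of cap_black from where it was at the start of the episode below 0.01 m) or not (angle between the x axis of cap_black and the x axis of rack, either way round below 0.5 rad)).
It fails at once if a bystander is moved more than 20 mm (distance of any of dropper_bottle, votive_glass, tape_roll, tin_small from where it was at the start of the episode above 0.02 m).
It also fails if it takes over 38 s, if anything falls off the work surface, if the arm or the gripper's body presses on something with over 40 N, if the wrist force passes 120 N, or if a joint passes its speed limit or range.

## Robot

A 7-joint arm with a two-finger parallel gripper is mounted at the origin on a cart in front of the work surface, level with it; the furniture and walls round the work are solid. World frame = base frame: x ahead of the robot, y to its left, z up, the work surface at z = 0. Lengths are in m, angles in rad, forces in N, time in s.
With the tool pointing down it reaches from about 0.4 to 0.85 m from the base axis. Payload 4.5 kg.
Tool frame: the origin (TCP) lies between the finger pads; the fingertips stand 11 mm ahead of it and the grasp point (between the pads) lies 8 mm behind it (r.nose_length is the distance from the TCP to the fingertips, in m); z points along the fingers, y is the line along which they close (so a half turn about z gives the same grasp; the last joint's range is limited). The gripper opens to 88 mm and grips with 3 to 60 N. Pads are 18 mm wide; open, the fingers measure 123 mm over their backs; the gripper's body (75 mm by 187 mm) begins 45 mm behind the grasp point.
Start: joints at [1.199, 0.689, -0.195, 1.565, 0.157, 0.902, -0.215], TCP at [0.247, -0.574, 0.25] pointing down, gripper open.
Joint ranges: [-3.01, 3.01], [-0.46, 2.08], [-1.47, 1.51], [0.13, 2.56], [-1, 4.14], [0.04, 2.09], [-2.66, 2.66]. Speed limits (rad/s): [2.57, 2.57, 3.14, 3.14, 3.14, 3.14, 3.14].

## Interface

Orientations are given as a unit quaternion [x, y, z, w].
In Python, from plant import get_state, snapshot, camera_model, r gives the robot as it stands.
- The arm moves only by the shell command python3 -m inch 'ROWS' [FORCE]. ROWS is text: rows parted by semicolons, each of 7 numbers parted by spaces: the opening, from -1 (shut) to 1 (fully open), then the shift along the tool's x, y, z in m, then the turn, a rotation vector about the tool's x, y, z in rad. A call has 1 to 20 rows; each row shifts and turns the commanded pose from where the row before left it, along the tool's axes as they then stand; what a row does not reach is not made up. A row lasts 1/12 s, in which the tool goes at most 41.7 mm and 7.16 degrees, less where a joint would pass 70% of its speed; a pose out of reach is approached as far as the arm can. A call is refused whole if a number of a shift passes 0.0417 or a number of a turn 0.125, either way. A call with a gripper value outside its range is refused whole. The fingers move at their own pace and stop on an object; FORCE is the grip in N (left out, the last holds). Time passes only in rows, so rows that do not move let the fingers close. It gives the time, the measured TCP pose, the force, the opening and the grip force at its end, in the units of the state.
- get_state(): the state, without advancing time (a new reading comes with each control period).
- snapshot(name): name is "scene" or "side" or "wrist"; returns (picture, depth): 384x512x3 uint8, red, green, blue; 384x512 float32, m along the optical axis (not along the pixel's ray), 0 where there is no reading.
- camera_model(name): a dict with "intrinsics" (3x3 intrinsics, pixels), "view" (4x4, takes a point from world to camera coordinates). Camera axes: x right, y down, z forward; pixel columns grow to the right and rows downward; lengths in m; the calibration is good to about 2 mm. A picture is of the moment at which its call begins: read the wrist's pose just before it. camera_model takes no time and is no camera call; for the wrist camera it gives the pose at the moment of the call.
- r.finish_job(): hands the job in; it is judged then, once.
The state is a dict: "clock": time; "q": joint angles; "qd": joint speeds; "joint_torque": joint torques, N m; "tool_pos": TCP position; "eef_rot": TCP orientation; "contact_force": force on the tool from outside, world axes, zero at the start; "moment": the same for the moment, N m; "opening": opening from 0.0 (shut) to 1.0 (fully open); "finger_force": force on a finger pad.
Only numpy, scipy, OpenCV 4.12 (cv2) and the standard library are available. Lean on these libraries where they do the work, as an engineer would, in place of code of your own. Each camera call takes 0.05 s, during which the arm holds its last target. There are 200 camera calls.

## Working session

There is one attempt and no reset: what is moved stays moved. The work goes in short steps, Python scripts to look and compute and a shell command to move; the robot and the scene stay as the last step left them, time stands still between calls to the robot, and variables do not carry over. Pictures are saved under pics/ and viewed, at most 10 in all, crops included, and the job is handed in when it is done.

```bash
ls; mkdir -p pics; python3 - <<'E'
from plant import *
import cv2
for n in ("scene","side"):
    p,d=snapshot(n); cv2.imwrite(f"pics/{n}0.png",p[:,:,::-1])
    import numpy as np; np.save(f"pics/{n}0.npy",d)
s=get_state();print(s)
E
```

```text
pics
{'clock': 0.1, 'q': array([ 1.19879486,  0.68986483, -0.19452817,  1.56621688,  0.15732845,
        0.90250174, -0.21508218]), 'qd': array([-0.00046326, -0.00086782, -0.00151391, -0.0032594 ,  0.00080686,
        0.00095285, -0.00025948]), 'joint_torque': array([-3.25882262e-03, -5.28500783e+01, -1.27160367e+00, -1.53836846e+01,
       -5.25677903e-02,  1.89990591e-03,  5.61638535e-05]), 'tool_pos': array([ 0.24646978, -0.57376734,  0.24901862]), 'eef_rot': array([ 9.79474251e-01,  2.01567740e-01, -2.27223219e-04, -7.65377061e-04]), 'contact_force': array([ 1.08748105,  0.77642397, -0.3937332 ]), 'moment': array([ 0.08547861,  0.02835032, -0.03740365]), 'finger_force': 0.0, 'opening': 0.9964161778978732}
```

View pics/scene0.png

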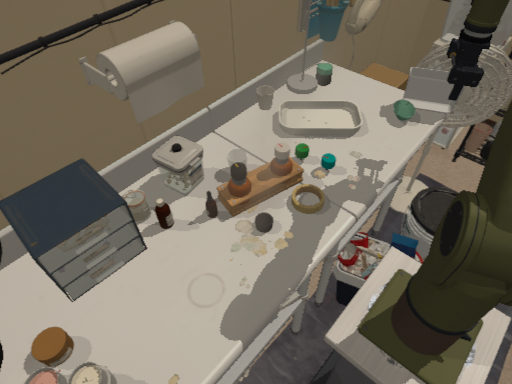

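View pics/side0.png

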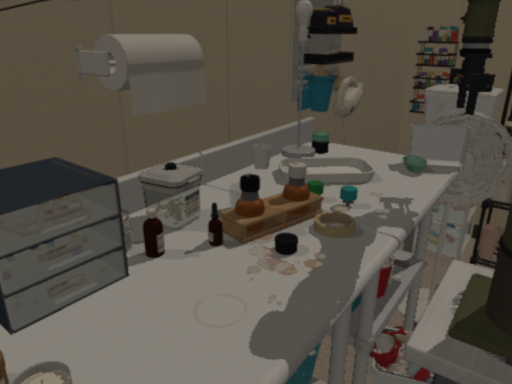

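The white cap is at about (282,150) in the scene view and (297,170) in the side view. The black cap is at (238,170) and (250,185). I'll locate both using depth and an enlarged crop.

```bash
cat > h.py <<'E'
import numpy as np, cv2
from plant import *
def cloud(n,d):
    m=camera_model(n);K=np.array(m["intrinsics"]);V=np.array(m["view"])
    v,u=np.mgrid[:d.shape[0],:d.shape[1]]
    P=np.stack([(u-K[0,2])/K[0,0]*d,(v-K[1,2])/K[1,1]*d,d],-1)
    return (P-V[:3,3])@V[:3,:3]
E
python3 - <<'E'
from h import *
for n,pts in (("scene",[(282,145),(282,149),(282,153),(238,164),(238,168),(238,174),(265,222),(308,190),(212,205),(237,158)]),("side",[(297,166),(297,170),(250,180),(250,186)])):
    d=np.load(f"pics/{n}0.npy");C=cloud(n,d)
    for u,v in pts: print(n,u,v,C[v,u].round(3))
    m=(C[...,2]>.128)&(C[...,2]<.142)&(d>0)&(C[...,0]>.3)&(C[...,0]<.9)&(abs(C[...,1])<.7)
    k,l,st,c=cv2.connectedComponentsWithStats(m.astype('uint8'))
    for i in range(1,k):
        if st[i,4]>8: 
            q=C[l==i];print(c[i].round(),st[i,4],q.mean(0).round(4),q.min(0).round(3),q.max(0).round(3))
p=cv2.imread("pics/scene0.png")[120:220,200:340];cv2.imwrite("pics/c1.png",cv2.resize(p,None,fx=5.5,fy=5.5,interpolation=cv2.INTER_CUBIC))
E
```

```text
scene 282 145 [ 0.537 -0.161  0.136]
scene 282 149 [ 0.525 -0.146  0.137]
scene 282 153 [ 0.519 -0.139  0.13 ]
scene 238 164 [ 0.578 -0.019  0.136]
scene 238 168 [ 0.568 -0.008  0.135]
scene 238 174 [0.555 0.006 0.13 ]
scene 265 222 [0.443 0.023 0.03 ]
scene 308 190 [ 0.434 -0.167  0.01 ]
scene 212 205 [0.579 0.091 0.057]
scene 237 158 [ 0.683 -0.116  0.028]
[176. 151.] 794 [0.753  0.057  0.1328] [ 0.696 -0.008  0.128] [0.821 0.114 0.142]
[281. 148.] 144 [ 0.5298 -0.1495  0.1351] [ 0.51  -0.173  0.128] [ 0.554 -0.13   0.14 ]
[237. 168.] 170 [ 0.5674 -0.0053  0.1351] [ 0.547 -0.028  0.128] [0.591 0.014 0.139]
[121. 226.] 100 [0.6411 0.3184 0.1357] [0.638 0.285 0.128] [0.649 0.352 0.142]
[ 61. 265.] 122 [0.6486 0.4653 0.1359] [0.645 0.429 0.128] [0.66  0.498 0.142]
side 297 166 [ 0.52  -0.138  0.135]
side 297 170 [ 0.518 -0.134  0.126]
side 250 180 [0.556 0.004 0.132]
side 250 186 [0.554 0.007 0.119]
[237. 127.] 13 [ 0.8988 -0.3826  0.1367] [ 0.896 -0.402  0.129] [ 0.9   -0.36   0.141]
[198. 138.] 10 [ 0.8987 -0.1937  0.1355] [ 0.897 -0.201  0.13 ] [ 0.9   -0.182  0.142]
[190. 140.] 16 [ 0.8993 -0.1616  0.1356] [ 0.898 -0.175  0.129] [ 0.9   -0.15   0.142]
[165. 148.] 9 [ 0.8986 -0.0638  0.1349] [ 0.897 -0.073  0.129] [ 0.9   -0.057  0.141]
[108. 164.] 9 [0.899  0.1211 0.133 ] [0.898 0.113 0.129] [0.9   0.13  0.137]
[170. 170.] 480 [0.7469 0.0621 0.1323] [0.706 0.003 0.128] [0.808 0.103 0.142]
[297. 165.] 114 [ 0.5272 -0.1474  0.1333] [ 0.509 -0.173  0.128] [ 0.549 -0.131  0.136]
[249. 178.] 146 [ 0.5643 -0.0032  0.1332] [ 0.547 -0.029  0.128] [0.591 0.014 0.136]
[ 57. 234.] 885 [0.6444 0.3967 0.135 ] [0.636 0.284 0.128] [0.653 0.486 0.142]
```

View pics/c1.png

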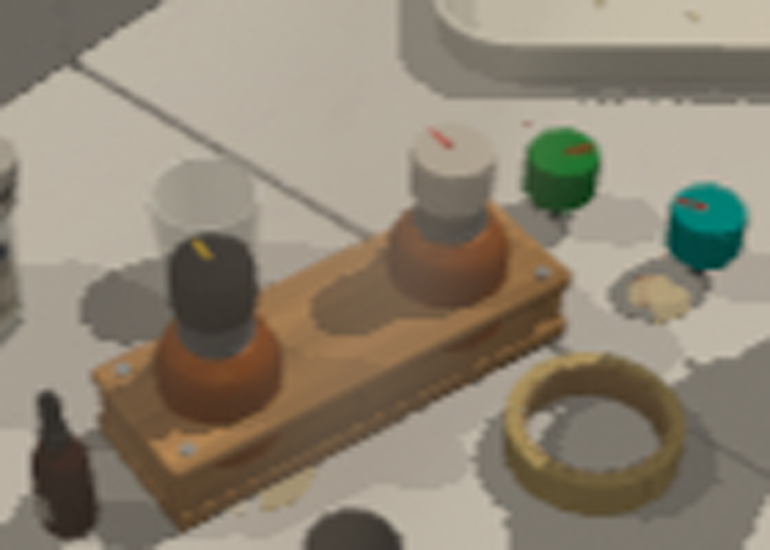

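The red line points away from the robot, and the white cap's centre is about (0.532,-0.151). The rack's x axis is at about -14°. I'll move to above the cap.

```bash
python3 -m inch '1 .0238 -.0153 0 0 0 0;1 .0238 -.0153 0 0 0 0;1 .0238 -.0153 0 0 0 0;1 .0238 -.0153 0 0 0 0;1 .0238 -.0153 0 0 0 0;1 .0238 -.0153 0 0 0 0;1 .0238 -.0153 0 0 0 0;1 .0238 -.0153 0 0 0 0;1 .0238 -.0153 0 0 0 0;1 .0238 -.0153 0 0 0 0;1 .0238 -.0153 0 0 0 0;1 .0238 -.0153 0 0 0 0;1 .0238 -.0153 0 0 0 0;1 .0238 -.0153 0 0 0 0;1 .0238 -.0153 0 0 0 0;1 .0238 -.0153 0 0 0 0;1 .0238 -.0153 0 0 0 0;1 .0238 -.0153 0 0 0 0;1 0 0 0 0 0 0;1 0 0 0 0 0 0' 30
python3 - <<'E'
from h import *
s=get_state();print(s['q'].round(3),s['eef_rot'])
p,d=snapshot("wrist");C=cloud("wrist",d);cv2.imwrite("pics/w1.png",p[:,:,::-1])
m=(C[...,2]>.125)&(C[...,2]<.142)&(d>0)&(np.hypot(C[...,0]-.55,C[...,1]+.08)<.2)
k,l,st,c=cv2.connectedComponentsWithStats(m.astype('uint8'))
for i in range(1,k):
    if st[i,4]>100:
        q=C[l==i];ce,rad=cv2.minEnclosingCircle(np.float32(q[q[:,2]>.132][:,:2]));print(c[i].round(),st[i,4],q.mean(0).round(4),q.min(0).round(3),q.max(0).round(3),ce,rad)
E
```

```text
clock: 1.77
tool_pos: [0.5322, -0.1501, 0.2494]
eef_rot: [0.979, 0.204, -0.0, -0.0]
contact_force: [-0.2, -0.3, -0.5]
opening: 1.004
finger_force: 0.0
[ 0.28   0.593 -0.144  1.787  0.114  0.77  -1.083] [ 9.79073026e-01  2.03508735e-01 -6.37738427e-05 -4.48472097e-04]
[117.  89.] 2478 [ 0.5681 -0.0133  0.133 ] [ 0.545 -0.034  0.125] [0.59  0.01  0.136] (0.5675443410873413, -0.011663196608424187) 0.02201588824391365
[257. 195.] 1774 [ 0.5306 -0.1559  0.1332] [ 0.508 -0.178  0.125] [ 0.552 -0.134  0.136] (0.5294285416603088, -0.15637904405593872) 0.021782172843813896
```

View pics/w1.png

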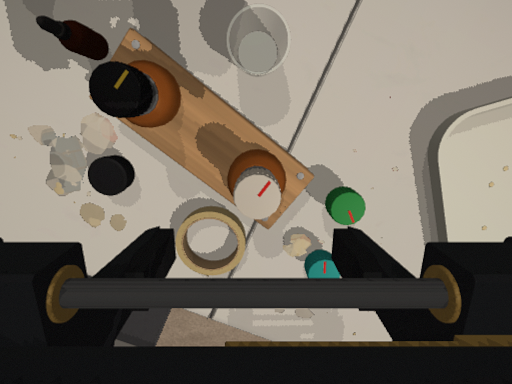

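The wrist view shows the white cap at (257,195), between the fingers. The grasp height is free of obstacles. I'll turn to centre joint 7, descend and close the fingers.

```bash
python3 -m inch '1 -.0025 .0022 0 0 0 0;1 0 0 0 0 0 .1;1 0 0 0 0 0 .1;1 0 0 0 0 0 .1;1 0 0 0 0 0 .1;1 0 0 0 0 0 .1;1 0 0 0 0 0 .1;1 0 0 0 0 0 .1;1 0 0 .02 0 0 0;1 0 0 .02 0 0 0;1 0 0 .02 0 0 0;1 0 0 .02 0 0 0;1 0 0 .02 0 0 0;1 0 0 .012 0 0 0;1 0 0 .01 0 0 0;1 0 0 .01 0 0 0;1 0 0 0 0 0 0;1 0 0 0 0 0 0' 30
python3 -m inch '0 0 0 0 0 0 0;-.2 0 0 0 0 0 0;-.4 0 0 0 0 0 0;-1 0 0 0 0 0 0;-1 0 0 0 0 0 0;-1 0 0 0 0 0 0;-1 0 0 0 0 0 0;-1 0 0 0 0 0 0;-1 0 0 0 0 0 0;-1 0 0 0 0 0 0' 30
python3 - <<'E'
from h import *
s=get_state();print({k:np.round(s[k],3) for k in ('q','moment','contact_force')})
p,d=snapshot("wrist");cv2.imwrite("pics/w2.png",p[:,:,::-1])
E
```

```text
clock: 3.32
tool_pos: [0.5299, -0.1557, 0.1177]
eef_rot: [0.989, -0.147, -0.0, 0.0]
contact_force: [0.5, 0.5, 0.4]
opening: 1.003
finger_force: 0.0
clock: 4.15
tool_pos: [0.5303, -0.1551, 0.1178]
eef_rot: [0.989, -0.147, 0.0, 0.0]
contact_force: [-0.2, 1.0, 1.4]
opening: 0.495
finger_force: 30.0
{'q': array([ 0.177,  0.792,  0.04 ,  1.902, -0.065,  0.449, -1.6  ]), 'moment': array([ 0.059, -0.003,  0.013]), 'contact_force': array([-0.242,  1.047,  1.424])}
```

View pics/w2.png

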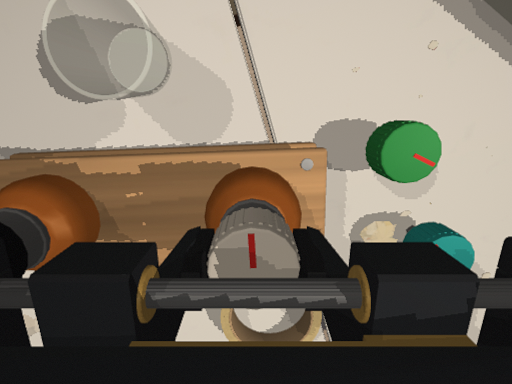

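The cap is gripped, with the opening at 43.6 mm and low side forces. The red line is at (252,250), pointing along the image vertical. Joint 7 has its room toward negative tool-z turns, so I'll try that way first.

```bash
python3 -m inch '-1 0 0 0 0 0 -.05;-1 0 0 0 0 0 -.05;-1 0 0 0 0 0 -.05;-1 0 0 0 0 0 -.05;-1 0 0 0 0 0 -.03;-1 0 0 0 0 0 0;-1 0 0 0 0 0 0' 40
python3 - <<'E'
from plant import *
s=get_state();print(s['q'].round(3),s['moment'].round(3))
E
```

```text
clock: 4.78
tool_pos: [0.5303, -0.1547, 0.1178]
eef_rot: [0.999, -0.033, 0.0, -0.0]
contact_force: [-0.4, 2.4, 3.8]
opening: 0.488
finger_force: 40.0
[ 0.21   0.79  -0.016  1.9    0.024  0.451 -1.46 ] [ 0.645  0.071 -0.965]
```

The moment reached -0.97 N·m after 0.23 rad, so this is the short way. I'll turn back, release, swing the open gripper by -1.3 rad to gain wrist range, and regrip.

```bash
python3 -m inch '-1 0 0 0 0 0 .06;-1 0 0 0 0 0 .06;-1 0 0 0 0 0 .06;-1 0 0 0 0 0 .05;-1 0 0 0 0 0 0;-.3 0 0 0 0 0 0;.5 0 0 0 0 0 0;1 0 0 0 0 0 0;1 0 0 0 0 0 0;1 0 0 0 0 0 0;1 0 0 0 0 0 0' 40
python3 -m inch '1 0 0 0 0 0 -.1;1 0 0 0 0 0 -.1;1 0 0 0 0 0 -.1;1 0 0 0 0 0 -.1;1 0 0 0 0 0 -.1;1 0 0 0 0 0 -.1;1 0 0 0 0 0 -.1;1 0 0 0 0 0 -.1;1 0 0 0 0 0 -.1;1 0 0 0 0 0 -.1;1 0 0 0 0 0 -.1;1 0 0 0 0 0 -.1;1 0 0 0 0 0 -.1;1 0 0 0 0 0 0;1 0 0 0 0 0 0'
python3 -m inch '0 0 0 0 0 0 0;-.2 0 0 0 0 0 0;-.4 0 0 0 0 0 0;-1 0 0 0 0 0 0;-1 0 0 0 0 0 0;-1 0 0 0 0 0 0;-1 0 0 0 0 0 0;-1 0 0 0 0 0 0;-1 0 0 0 0 0 0;-1 0 0 0 0 0 0' 40
python3 - <<'E'
from h import *
s=get_state();print(s['q'].round(3),s['moment'].round(3))
p,d=snapshot("wrist");cv2.imwrite("pics/w3.png",p[:,:,::-1])
E
```

```text
clock: 5.7
tool_pos: [0.5301, -0.1551, 0.1176]
eef_rot: [0.989, -0.146, -0.0, 0.0]
contact_force: [-0.2, -0.4, 0.3]
opening: 0.844
finger_force: 0.0
clock: 6.95
tool_pos: [0.5301, -0.1553, 0.1176]
eef_rot: [0.877, 0.481, 0.0, -0.0]
contact_force: [-0.5, 0.5, 0.3]
opening: 0.998
finger_force: 0.0
clock: 7.78
tool_pos: [0.5302, -0.1551, 0.1177]
eef_rot: [0.876, 0.482, 0.0, 0.0]
contact_force: [0.2, 0.5, -0.4]
opening: 0.492
finger_force: 40.0
[ 0.371  0.8   -0.286  1.892  0.429  0.51  -0.776] [-0.065 -0.036 -0.001]
```

View pics/w3.png

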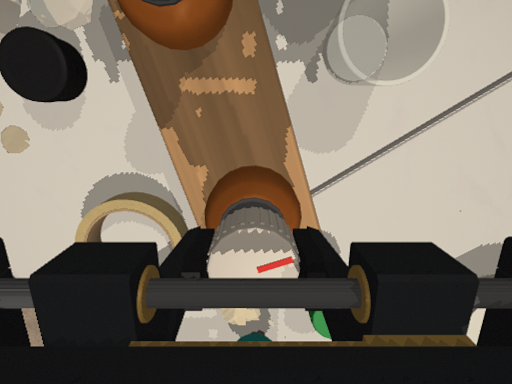

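Regripped: the red line at (275,265) is near its closed direction. Now I'll turn it the other way.

```bash
python3 -m inch '-1 0 0 0 0 0 .1;-1 0 0 0 0 0 .1;-1 0 0 0 0 0 .1;-1 0 0 0 0 0 .1;-1 0 0 0 0 0 0'
python3 -c "
from plant import *
s=get_state();print(s['q'].round(3),s['moment'].round(3))"
```

```text
clock: 8.25
tool_pos: [0.5303, -0.155, 0.1177]
eef_rot: [0.955, 0.297, -0.0, 0.0]
contact_force: [0.2, 0.4, 0.4]
opening: 0.491
finger_force: 40.0
[ 0.309  0.793 -0.182  1.895  0.285  0.479 -1.041] [-0.031 -0.057 -0.037]
```

It turns freely past 0.17 rad, so this is the long way. I'll continue to the far stop.

```bash
python3 -m inch '-1 0 0 0 0 0 .1;-1 0 0 0 0 0 .1;-1 0 0 0 0 0 .1;-1 0 0 0 0 0 .1;-1 0 0 0 0 0 .1;-1 0 0 0 0 0 .1;-1 0 0 0 0 0 .1;-1 0 0 0 0 0 .1;-1 0 0 0 0 0 .05;-1 0 0 0 0 0 0;-1 0 0 0 0 0 0'
python3 -c "
from plant import *
s=get_state();print(s['q'].round(3),s['moment'].round(3))"
```

```text
clock: 9.17
tool_pos: [0.5303, -0.155, 0.1177]
eef_rot: [0.993, -0.12, 0.0, -0.0]
contact_force: [0.3, -0.6, 0.4]
opening: 0.489
finger_force: 40.0
[ 0.186  0.791  0.025  1.901 -0.041  0.449 -1.571] [ 0.102 -0.018 -0.042]
```

```bash
python3 -m inch '-1 0 0 0 0 0 .05;-1 0 0 0 0 0 .05;-1 0 0 0 0 0 .04;-1 0 0 0 0 0 0;-1 0 0 0 0 0 0'
python3 - <<'E'
from h import *
s=get_state();print(s['q'].round(3),s['moment'].round(3))
p,d=snapshot("wrist");cv2.imwrite("pics/w4.png",p[:,:,::-1])
E
```

```text
clock: 9.58
tool_pos: [0.5303, -0.1551, 0.1177]
eef_rot: [0.982, -0.19, 0.0, 0.0]
contact_force: [-0.3, -0.4, -0.6]
opening: 0.485
finger_force: 40.0
[ 0.166  0.793  0.059  1.903 -0.097  0.449 -1.658] [ 0.034  0.006 -0.067]
```

View pics/w4.png

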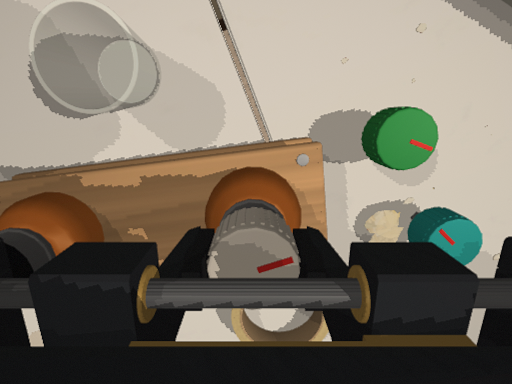

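The line still sits at (275,265) in the tool view, so the cap has followed the gripper through about 1.39 rad without slipping. I'll turn a little further to feel the stop.

```bash
python3 -m inch '-1 0 0 0 0 0 .04;-1 0 0 0 0 0 .03;-1 0 0 0 0 0 0;-1 0 0 0 0 0 0'
python3 -c "
from plant import *
s=get_state();print(s['q'].round(3),s['moment'].round(3))"
```

```text
clock: 9.97
tool_pos: [0.5303, -0.1552, 0.1178]
eef_rot: [0.974, -0.225, 0.0, 0.0]
contact_force: [-0.4, -0.4, 0.9]
opening: 0.49
finger_force: 40.0
[ 0.156  0.794  0.077  1.903 -0.125  0.449 -1.701] [-0.099 -0.005  0.402]
```

The moment rose to +0.40 N·m, so it's at the far stop. I'll ease back slightly and lift straight up.

```bash
python3 -m inch '-1 0 0 0 0 0 -.06;-1 0 0 0 0 0 0;-1 0 0 -.002 0 0 0;-1 0 0 -.003 0 0 0;-1 0 0 -.003 0 0 0;-1 0 0 0 0 0 0'
python3 -c "
from plant import *
s=get_state();print(s['moment'].round(3))"
```

```text
clock: 10.47
tool_pos: [0.5304, -0.1552, 0.1264]
eef_rot: [0.981, -0.196, 0.0, 0.0]
contact_force: [0.8, -0.1, -1.0]
opening: 0.493
finger_force: 40.0
[0.046 0.035 0.027]
```

It lifts freely, so I'll continue upward.

```bash
python3 -m inch '-1 0 0 -.005 0 0 0;-1 0 0 -.005 0 0 0;-1 0 0 -.005 0 0 0;-1 0 0 -.006 0 0 0;-1 0 0 -.008 0 0 0;-1 0 0 -.01 0 0 0;-1 0 0 -.01 0 0 0;-1 0 0 -.01 0 0 0;-1 0 0 -.01 0 0 0;-1 0 0 -.01 0 0 0;-1 0 0 -.01 0 0 0;-1 0 0 -.006 0 0 0;-1 0 0 0 0 0 0;-1 0 0 0 0 0 0;-1 0 0 0 0 0 0;-1 0 0 0 0 0 0'
python3 - <<'E'
from h import *
p,d=snapshot("side");C=cloud("side",d)
print([ (v,C[v,297].round(3).tolist()) for v in range(125,166,5)])
cv2.imwrite("pics/s5.png",cv2.resize(p[80:240,200:400,::-1],None,fx=3.5,fy=3.5))
E
```

```text
clock: 11.8
tool_pos: [0.5298, -0.155, 0.2201]
eef_rot: [0.981, -0.196, -0.001, -0.0]
contact_force: [-0.4, 1.2, -1.1]
opening: 0.487
finger_force: 40.0
[(125, [0.523, -0.134, 0.235]), (130, [0.522, -0.134, 0.224]), (135, [0.522, -0.135, 0.212]), (140, [0.529, -0.148, 0.196]), (145, [0.808, -0.633, 0.037]), (150, [0.794, -0.611, 0.024]), (155, [0.779, -0.586, 0.013]), (160, [0.726, -0.496, 0.026]), (165, [0.725, -0.495, 0.008])]
```

View pics/s5.png

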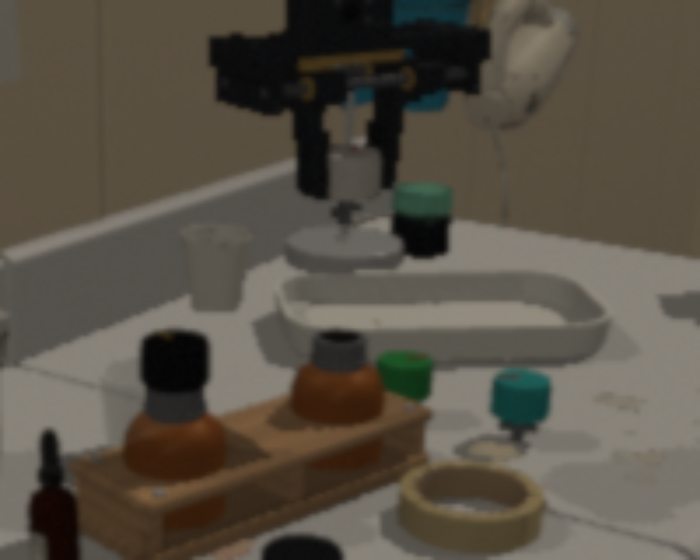

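The white cap, at (353,175) in the crop, is held upright with its pin showing and its underside at z ≈ 0.207. The flask below is open, and nothing else has moved.

```bash
python3 -c "
from plant import *
print(r.finish_job())"
```

```text
the job is handed in; nothing more can be done
None
```

The white cap is off its flask and the job is handed in (no verdict was returned): it was turned to its far stop, lifted straight out, and is held upright about 10 cm above the mouths, with the black cap and the other items showing no movement in the last picture.

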